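# Draw the deep lock pin with sprung tongs

## Robot

A 6-joint arm with a two-finger parallel gripper is mounted at the origin on the work surface. World frame = base frame: x ahead of the robot, y to its left, z up, the work surface at z = 0. Lengths are in mm, angles in degrees, forces in N, time in s.
With the tool pointing down it reaches from about 300 to 850 mm from the base axis. Payload 4.2 kg.
Tool frame: the origin (TCP) lies between the finger pads; the fingertips stand 22 mm ahead of it and the grasp point (between the pads) lies 3 mm ahead of it; z points along the fingers, y is the direction in which the jaws open and shut (so a half turn about z gives the same grasp; the last joint's range is limited). The gripper opens to 91 mm and grips with 3 to 60 N. Pads are 32 mm wide; open, the fingers measure 118 mm over their backs; the gripper's body (76 mm by 178 mm) begins 60 mm behind the grasp point.
Start: joints at [71.734, 18.312, 89.639, -0, 72.044, -1.146], TCP at [169.266, 549.536, 235.976] pointing down, gripper open.
Joint ranges: [-177.97, 177.97], [-48.28, 115.42], [12.27, 149.76], [-77.06, 257.06], [2.81, 150.46], [-146.56, 146.56]. Speed limits (degrees/s): [147.25, 147.25, 180, 180, 180, 180].

## Interface

Orientations are given as [roll, pitch, yaw] about the fixed x, y, z axes, in that order (R = Rz(yaw) Ry(pitch) Rx(roll)).
In Python, from workcell import telemetry, cams, env gives the robot as it stands.
- The arm moves only by the shell command python3 -m inch 'ROWS' [FORCE]. ROWS is JSON, a list of rows, each an object of numbers: "x", "y", "z": the shift along the tool's x, y, z in cm; "yaw": the turn about the tool's z in units of 5 degrees (1.0 is 5 degrees); "gripper": the gripper's target within -1 to 1 (fully open at 1, half-way at 0, shut at -1). A call has 1 to 12 rows; each row shifts and turns the commanded pose from where the row before left it, along the tool's axes as they then stand; what a row does not reach is not made up. A row lasts 1/12 s, in which the tool goes at most 41.7 mm and 7.16 degrees, less where a joint would pass 70% of its speed; a pose out of reach is approached as far as the arm can. A call is refused whole if a number of a shift passes 4.17 or a number of a turn 1, either way. A call with a gripper value outside its range is refused whole. The fingers move at their own pace and stop on an object; FORCE is the grip in N (left out, the last holds). Time passes only in rows, so rows that do not move let the fingers close. It gives the time, the measured TCP pose, the force and the opening at its end, in the units of the state.
- telemetry.state(): the state, without advancing time (a new reading comes with each control period).
- cams.grab_frame(name): name is "scene" or "side" or "wrist"; returns a dict with "pixels" (400x640x3 uint8, red, green, blue), "mtx" (3x3 intrinsics, pixels), "rvec" (rotation vector, rad) and "tvec" (3), from world to camera coordinates, as OpenCV has them. Camera axes: x right, y down, z forward; pixel columns grow to the right and rows downward; lengths in mm; the calibration is good to about 2 mm. A picture is of the moment at which its call begins. There is no depth.
- env.job_done(): hands the job in, once; it reports no verdict.
The state is a dict: "time_s": time; "qpos": joint angles; "qvel": joint speeds; "effort": joint torques, N m; "ee_pos": TCP position; "ee_rot": TCP orientation; "force": force on the tool from outside, world axes, zero at the start; "torque": the same for the moment, N m; "gripper_width": finger opening in mm.
Only numpy, scipy, OpenCV 4.12 (cv2) and the standard library are available. Lean on these libraries where they do the work, as an engineer would, in place of code of your own. Each camera call takes 0.05 s, during which the arm holds its last target. There are 200 camera calls.

## Task

Unlock the white optics block for use: take the sprung tongs from their black stand, reach down into the block's narrow pocket, squeeze the tongs shut under the head of the small lock pin and gently draw the pin up until it comes against its stop. Then let go of the pin, leaving it up, and put the tongs back upright in their stand. Touch the block and its pin with nothing but the tongs, do not force the pin or the block (keep pushes and pulls well below 30 N), and leave the other things on the table where they are.

Things in the scene. Friction and masses are not known exactly. Their poses are not given: they have to be found in the camera images.
- tongs: Steel sprung tongs hanging tips down in the stand by its shoulders, about 140 g, 160 mm tall. Origin: midway between the tips, at their lower end; z up along the tongs, y = the line along which the legs close (half a turn about z changes nothing). Two flat parallel legs 4 mm thick, joined by a black guide block between them at z 148 to 160 mm, with black stop bars inside; the legs slide parallel, without tilting.
- finger_plates (a point): Where to grip the tongs from above, fingers closing along y: the middle of their finger plates, 124 mm above the tips. Plates: smooth, 28 mm wide (x), from 36 mm below (shoulders) to 36 mm above this point. Width over them 46 mm open, 26 mm shut (hard stop). A spring of 1.5 N/mm in each leg pushes them apart: at 37 mm about 6 N on each finger, which carries the tongs with the tips still apart; shut 15 N.
- tips_mid (a point): Midway between the tongs' lips, 2 mm above their lower end. Each leg, 12 mm wide (x) below the plates, ends in an inward lip 5 mm long (y), 4 mm high, 12 mm wide (x). Gap between the lips 28 mm open, 19 mm when the plates are held at 37 mm, 8 mm shut; the hard stop keeps them from pinching the pin's neck, they hook under its head. The legs measure 46 mm (open) over their outsides here too.
- stand: Black tool stand, fixed, 50 (x) x 88 (y) x 100 mm high, with one rectangular slot open to the top, 16 (x) x 54 (y) mm, 95 mm deep, mouth chamfered 2 mm. Origin: centre of the underside, under the slot's middle. The tongs' legs hang in the slot (tips 12 mm above the table), the plates' shoulders resting on the stand's top; their y lies along the stand's y.
- optics_block: White enamelled optics block with a black foot band, fixed, 120 (x) x 140 (y) x 85 mm high. In the middle of its top is one narrow pocket, 22 (x) x 50 (y) mm, 60 mm deep, mouth chamfered 3 mm. Origin: centre of the underside, under the pocket's middle; z up.
- pocket_floor (a point): Middle of the pocket's flat floor, 25 mm above the table, where the lock pin stands up out of the floor.
- pin_head (a point): Middle of the top of the steel lock pin's head: mushroom head 14 mm across, 6 mm high, flat underneath, on a neck of 5 mm. It slides straight up and down with about 5 N friction and stays where left. At the start the head's underside is 8 to 14 mm above the pocket's floor, differing each time; it can be drawn up 8 to 14 mm farther, to a hard stop that can be felt.
- lens_tube: Bystander: black tube standing on end, 28 mm diameter, 30 mm high. Origin: centre of its underside.
- post_foot: Bystander: steel post on a round foot, 30 mm diameter, 50 mm high. Origin: centre of its underside.
- jar: Bystander: amber glass jar, 48 mm diameter, 60 mm high. Origin: centre of its underside.
- cuvette_tray: Bystander: white plastic tray, 70 x 120 x 30 mm, with dividers. Origin: centre of its underside.
- driver: Bystander: screwdriver with black handle lying on the table, 160 mm long. Origin: about its middle.
- objective: Bystander: aluminium microscope objective standing on the table, 32 mm diameter, 42 mm high. Origin: centre of its underside.
Mind the look-alikes: they are no part of the job. Of the things that look like the tongs, the larger one is meant.

How it is judged:
By the outcome, as a careful person would: the job done as asked, in the order asked, and still so for the second after the job is handed in, with the robot touching nothing.
It also fails if it takes over 58 s, if anything falls off the work surface, if the arm or the gripper's body presses on something with over 40 N, if the wrist force passes 120 N, or if a joint passes its speed limit or range.

## Working session

There is one attempt and no reset: what is moved stays moved. The work goes in short steps, Python scripts to look and compute and a shell command to move; the robot and the scene stay as the last step left them, time stands still between calls to the robot, and variables do not carry over. Pictures are saved under pics/ and viewed, about 8 in all and at most 12, crops included, and the job is handed in when it is done.

```bash
mkdir -p pics; ls
python3 - <<'E'
from workcell import telemetry, cams
import cv2, pickle
print(telemetry.state())
d={}
for n in ["scene","side","wrist"]:
    f=cams.grab_frame(n); d[n]=f
    cv2.imwrite(f"pics/{n}0.png", f["pixels"][:,:,::-1])
pickle.dump(d,open("f0.pkl","wb"))
E
```

```text
pics
{'time_s': 0.0, 'qpos': array([ 7.17344877e+01,  1.83527769e+01,  8.97058259e+01, -3.56054015e-04,
        7.20438307e+01, -1.14699698e+00]), 'qvel': array([-0.03023417, -0.0250011 ,  0.02353063, -0.03357527, -0.01280061,
       -0.04634911]), 'effort': array([-1.62465796e-03, -4.12478650e+01, -2.31964481e+01,  7.23564718e-02,
        4.60922986e-02, -1.50880983e-04]), 'ee_pos': array([169.11777759, 549.0852638 , 235.11279226]), 'ee_rot': array([-1.79897580e+02, -1.71201644e-03,  1.62881593e+02]), 'force': array([-0.03543073,  0.40827295, -0.03693392]), 'torque': array([-0.00687534, -0.02524574, -0.02002564]), 'gripper_width': 90.93252485484597}
```

View pics/scene0.png

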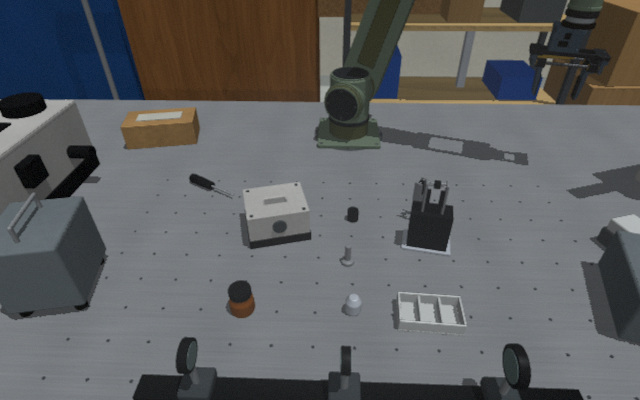

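View pics/side0.png

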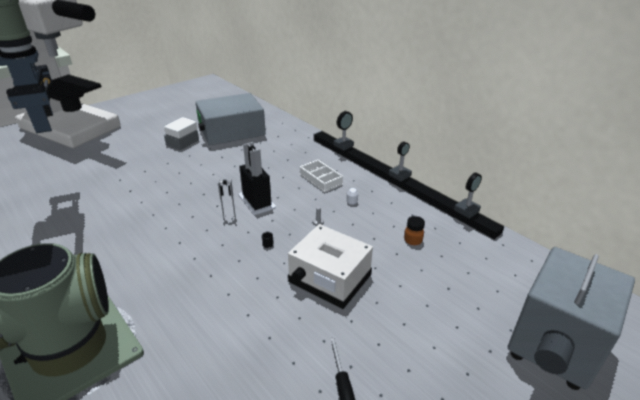

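The scene picture shows the block at about (277,212) and the stand with tongs at (430,222). The side picture shows the block at (330,265), the stand at (255,185), and a thin tongs-like object standing free at (228,200). I'll enlarge these.

Run:
```python
import pickle,cv2,numpy as np
d=pickle.load(open("f0.pkl","rb"))
def c(n,u,v,w=80,h=60,s=5):
    return cv2.resize(d[n]["pixels"][v:v+h,u:u+w,::-1],None,fx=s,fy=s,interpolation=cv2.INTER_CUBIC)
a=np.vstack([np.hstack([c("scene",237,175,80,75,4),c("scene",385,175,80,75,4)]),np.hstack([c("side",285,220,90,85,320/90)[:300,:320],c("side",205,138,80,75,4)])])
print(a.shape); cv2.imwrite("pics/crop1.png",a)
```

```text
(600, 640, 3)
```

View pics/crop1.png

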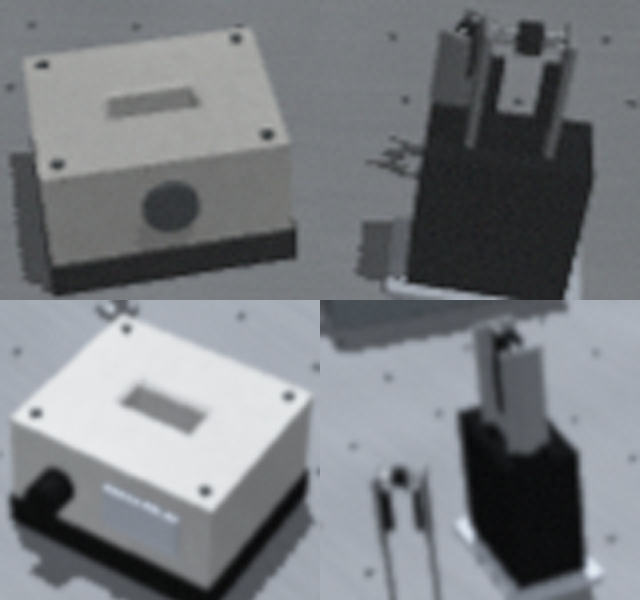

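Tongs candidates: (a) the set in the black stand, scene (430,195), side (253,160), with wide tall plates; (b) a thinner, smaller set standing free beside the stand at side (228,200). The larger one in the black stand (a) fits the description, and (b) must not be disturbed. Next I'll compute rough poses.

```bash
cat > h.py <<'E'
import numpy as np,cv2,pickle
from scipy.optimize import least_squares
def proj(f,P):
    return cv2.projectPoints(np.asarray(P,float).reshape(-1,1,3),np.array(f["rvec"],float),np.array(f["tvec"],float),np.array(f["mtx"],float),None)[0].reshape(-1,2)
def plane(f,uv,z):
    K=np.array(f["mtx"]);R=cv2.Rodrigues(np.array(f["rvec"],float))[0];t=np.array(f["tvec"],float).ravel()
    C=-R.T@t; uv=np.atleast_2d(uv).astype(float)
    r=(R.T@np.linalg.inv(K)@np.c_[uv,np.ones(len(uv))].T).T
    return C+r*((z-C[2])/r[:,2])[:,None]
def rot(a): a=np.radians(a); return np.array([[np.cos(a),-np.sin(a)],[np.sin(a),np.cos(a)]])
E
python3 - <<'E'
from h import *
d=pickle.load(open("f0.pkl","rb"))
np.set_printoptions(precision=1,suppress=True)
for n in d:
    f=d[n];R=cv2.Rodrigues(np.array(f["rvec"],float))[0];print(n,-R.T@np.array(f["tvec"]).ravel(), R[2],np.array(f["mtx"])[0])
cv=lambda L,o,s,p:(np.array(L,float)-p+.5)/s-.5+o
sc=cv([(24,58),(253,28),(290,142),(42,180)],(237,175),4,(0,0))
sd=cv([(12,415),(130,318),(312,398),(212,512)],(285,220),320/90,(0,300))
print(plane(d["scene"],sc,85));print(plane(d["side"],sd,85))
psc=cv([(107,100),(192,88),(200,104),(115,118)],(237,175),4,(0,0))
psd=cv([(134,383),(208,412),(188,434),(122,402)],(285,220),320/90,(0,300))
print("pocket",plane(d["scene"],psc,85),plane(d["side"],psd,85))
st=cv([(432,100),(592,122),(593,182),(423,150),(530,40)],(385,175),4,(320,0))
print("stand",plane(d["scene"],st,100), plane(d["scene"],st[4:],172))
sst=cv([(460,412),(578,450),(500,335),(505,342)],(205,138),4,(320,300))
print(plane(d["side"],sst[:2],100),plane(d["side"],sst[2:],172))
print("small",plane(d["side"],cv([(395,595),(435,595),(400,478)],(205,138),4,(320,300)),0))
E
```

```text
scene [1244.8  -37.7  642.6] [-0.8 -0.  -0.6] [401.3   0.  321.9]
side [  -0.5 -713.   728.1] [ 0.5  0.6 -0.6] [451.8   0.  322.6]
wrist [ 90.8 573.3 383. ] [ 0.3 -0.1 -1. ] [340.    0.  318.9]
[[ 460.5 -262.8   85. ]
 [ 424.1 -127.2   85. ]
 [ 537.4  -97.    85. ]
 [ 575.1 -230.2   85. ]]
[[ 426.4 -127.9   85. ]
 [ 541.7 -103.4   85. ]
 [ 574.  -234.2   85. ]
 [ 461.4 -264.5   85. ]]
pocket [[ 501.2 -206.    85. ]
 [ 487.9 -157.9   85. ]
 [ 503.4 -151.5   85. ]
 [ 518.3 -198.8   85. ]] [[ 501.1 -153.3   85. ]
 [ 517.3 -202.3   85. ]
 [ 494.9 -208.7   85. ]
 [ 484.  -161.8   85. ]]
stand [[510.7 135.9 100. ]
 [528.5 221.4 100. ]
 [580.9 210.3 100. ]
 [556.5 124.5 100. ]
 [449.  202.4 100. ]] [[554.6 170.5 172. ]]
[[531.2 218.9 100. ]
 [563.4 128.3 100. ]] [[542.3 177.  172. ]
 [539.5 167.2 172. ]]
small [[451.2 192.2   0. ]
 [471.6 174.7   0. ]
 [530.2 315.4   0. ]]
```

View pics/wrist0.png

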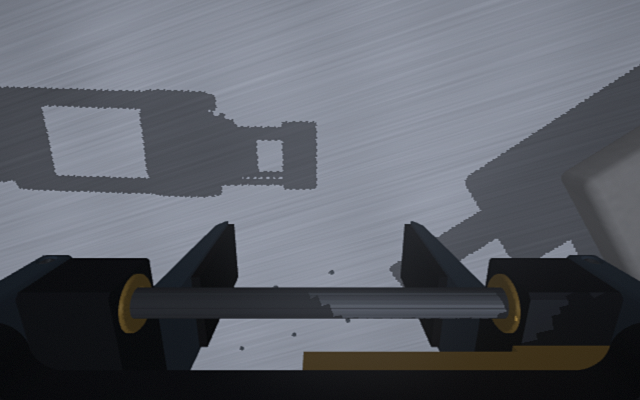

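```bash
python3 -m inch '[{"x":-1.6,"y":-1.1,"gripper":1},{"x":-3.4,"y":-2.25},{"x":-3.4,"y":-2.25},{"x":-3.4,"y":-2.25},{"x":-3.4,"y":-2.25},{"x":-3.4,"y":-2.25},{"x":-3.4,"y":-2.25},{"x":-3.4,"y":-2.25},{"x":-3.4,"y":-2.25},{"x":-3.4,"y":-2.25},{"x":-3.4,"y":-2.25},{"x":-2.8,"y":-1.95,"yaw":-0.8}]'; python3 -m inch '[{"x":0},{"x":0},{"x":0}]'
python3 - <<'E'
from workcell import telemetry, cams
import cv2, pickle
f=cams.grab_frame("wrist"); pickle.dump(f,open("w1.pkl","wb"))
cv2.imwrite("pics/w1.png", cv2.resize(f["pixels"][:,:,::-1],None,fx=1.25,fy=1.25,interpolation=cv2.INTER_CUBIC))
E
```

```text
invalid input
invalid input
```

View pics/w1.png

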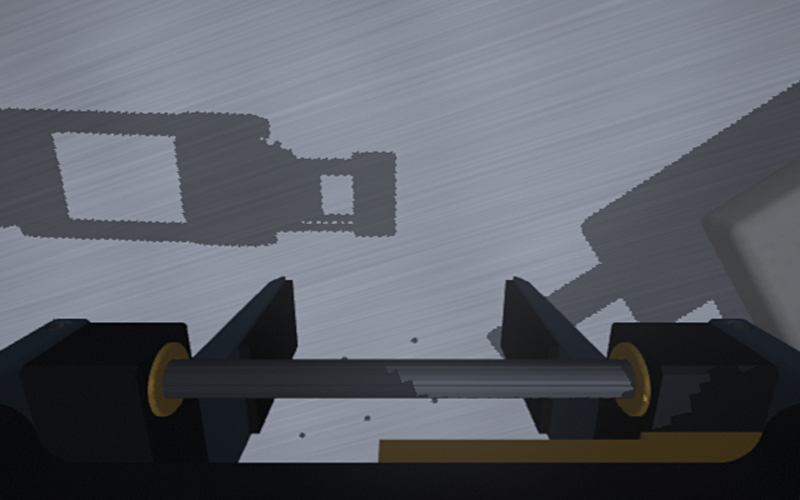

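Both calls were refused, so the view is unchanged: the picture shows only the gripper and its shadow. Each row probably needs every key.

```bash
python3 -m inch '[{"x":-1.6,"y":-1.1,"z":0,"yaw":0,"gripper":1}]'
```

```text
time_s: 0.28
ee_pos: [180.1, 536.0, 235.4]
ee_rot: [179.9, -0.1, 163.0]
force: [0.3, -0.6, 1.0]
gripper_width: 91.3
```

```bash
python3 -m inch '[{"x":-3.4,"y":-2.25,"z":0,"yaw":0,"gripper":1},{"x":-3.4,"y":-2.25,"z":0,"yaw":0,"gripper":1},{"x":-3.4,"y":-2.25,"z":0,"yaw":0,"gripper":1},{"x":-3.4,"y":-2.25,"z":0,"yaw":0,"gripper":1},{"x":-3.4,"y":-2.25,"z":0,"yaw":0,"gripper":1},{"x":-3.4,"y":-2.25,"z":0,"yaw":0,"gripper":1},{"x":-3.4,"y":-2.25,"z":0,"yaw":0,"gripper":1},{"x":-3.4,"y":-2.25,"z":0,"yaw":0,"gripper":1},{"x":-3.4,"y":-2.25,"z":0,"yaw":0,"gripper":1},{"x":-3.4,"y":-2.25,"z":0,"yaw":0,"gripper":1},{"x":-2.8,"y":-1.95,"z":0,"yaw":-0.8,"gripper":1}]'; python3 -m inch '[{"x":0,"y":0,"z":0,"yaw":0,"gripper":1},{"x":0,"y":0,"z":0,"yaw":0,"gripper":1},{"x":0,"y":0,"z":0,"yaw":0,"gripper":1}]'
cat > snap.py <<'E'
import sys,cv2,pickle
from workcell import cams
n=sys.argv[1];cam=sys.argv[2] if len(sys.argv)>2 else "wrist"
f=cams.grab_frame(cam); pickle.dump(f,open(n+".pkl","wb"))
cv2.imwrite(f"pics/{n}.png", cv2.resize(f["pixels"][:,:,::-1],None,fx=1.25,fy=1.25,interpolation=cv2.INTER_CUBIC))
E
python3 snap.py w2
```

```text
time_s: 1.2
ee_pos: [462.4, 190.1, 236.0]
ee_rot: [-180.0, 0.0, 166.9]
force: [-0.4, 0.8, 0.1]
gripper_width: 91.6
time_s: 1.45
ee_pos: [460.6, 192.5, 235.7]
ee_rot: [180.0, -0.1, 166.8]
force: [0.0, 0.8, -0.0]
gripper_width: 91.0
```

View pics/w2.png

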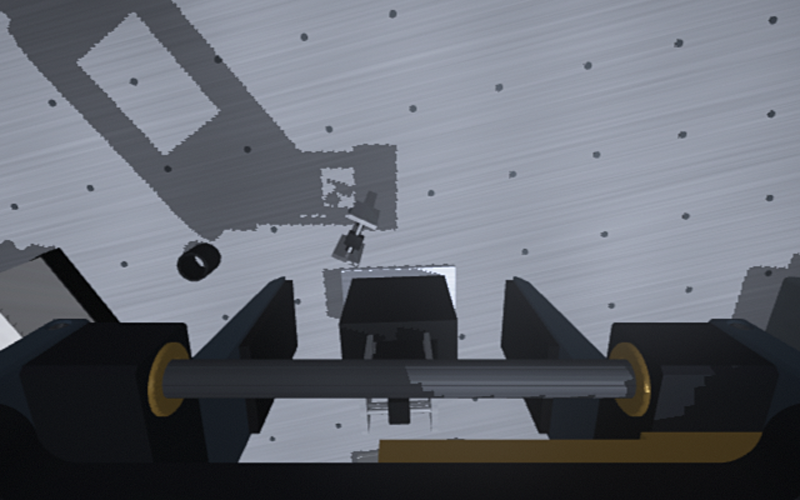

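The picture shows the stand at the lower middle, with its near top edge from (340,322) to (457,320) enlarged, and the tongs' top guide block at about (400,410). The small tongs stand free at about (358,235), and the lens tube is at (199,261).

```bash
python3 - <<'E'
from h import *
np.set_printoptions(precision=1,suppress=True)
f=pickle.load(open("w2.pkl","rb"))
cv=lambda L:(np.array(L,float)+.5)/1.25-.5
p=plane(f,cv([(340,322),(457,320)]),100);print(p, p[0]-p[1])
for c in [(544,173),(540,175)]:
  for yaw in [-11,-13,-15]:
    R=rot(yaw)
    print(c,yaw,(proj(f,[(*(R@np.array([-25,s*44])+c),100) for s in (-1,1)]).ravel()+.5)*1.25-.5)
print(plane(f,cv([(370,422),(433,420),(388,424),(411,424)]),172))
print("small",plane(f,cv([(375,200),(340,250)]),100),plane(f,cv([(375,200),(340,250)]),0))
R=cv2.Rodrigues(np.array(f["rvec"],float))[0];print(-R.T@np.array(f["tvec"]).ravel(), R)
E
python3 -m inch '[{"x":-4,"y":0,"z":0,"yaw":0,"gripper":1},{"x":-4,"y":0,"z":0,"yaw":0,"gripper":1},{"x":-4,"y":0,"z":0,"yaw":0,"gripper":1},{"x":-3,"y":0,"z":0,"yaw":0,"gripper":1},{"x":0,"y":0,"z":0,"yaw":0,"gripper":1},{"x":0,"y":0,"z":0,"yaw":0,"gripper":1},{"x":0,"y":0,"z":0,"yaw":0,"gripper":1}]'; python3 snap.py w3
```

```text
[[510.5 136.  100. ]
 [528.6 220.2 100. ]] [-18.1 -84.2   0. ]
(544, 173) -11 [338.3 323.1 457.9 318.9]
(544, 173) -13 [339.4 321.2 459.  320.7]
(544, 173) -15 [340.5 319.3 460.1 322.6]
(540, 175) -11 [339.5 317.7 459.5 313.5]
(540, 175) -13 [340.5 315.8 460.7 315.3]
(540, 175) -15 [341.7 313.9 461.7 317.3]
[[544.8 154.8 172. ]
 [552.  191.5 172. ]
 [548.7 164.9 172. ]
 [551.8 178.2 172. ]]
small [[428.3 183.3 100. ]
 [457.  150.9 100. ]] [[445.1 173.6   0. ]
 [483.8 129.7   0. ]]
[380.8 210.9 383.6] [[ 0.2  1.   0. ]
 [ 0.9 -0.2  0.3]
 [ 0.3 -0.1 -1. ]]
time_s: 2.08
ee_pos: [605.7, 159.6, 235.6]
ee_rot: [-180.0, -0.1, 167.0]
force: [0.8, 0.9, -0.1]
gripper_width: 91.3
```

View pics/w3.png

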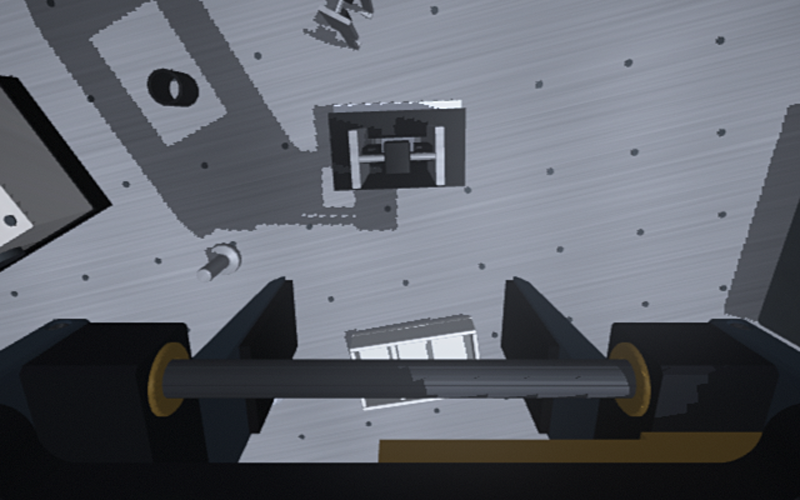

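The picture shows the stand from above. Its top corners are (331,113), (465,109), (466,185) and (334,190), the leg tops are at x≈349-360 and 434-445, and the guide block is centred at (397,157). The post is at (220,262) and the tray at (413,362).

Run:
```python
from h import *
np.set_printoptions(precision=1,suppress=True)
f=pickle.load(open("w3.pkl","rb"))
cv=lambda L:(np.array(L,float)+.5)/1.25-.5
c=cv([(331,113),(465,109),(466,185),(334,190)])
p=plane(f,c,100);print(p,p.mean(0))
loc=np.array([(-25,-44),(-25,44),(25,44),(25,-44)],float)
r=lambda q:(proj(f,np.c_[loc@rot(q[2]).T+q[:2],np.full(4,100)])-c).ravel()
s=least_squares(r,[544,173,-13]);print(s.x,s.fun)
print(plane(f,cv([(349,130),(445,127),(385,141),(410,141),(410,175),(385,175),(397.5,157)]),172))
```

```text
[[512.8 136.5 100. ]
 [529.7 220.  100. ]
 [577.3 211.9 100. ]
 [560.6 125.2 100. ]] [545.1 173.4 100. ]
[545.2 173.4 -11.3] [-2.  -0.5  1.6 -0.9 -0.   1.2  0.4  0.5]
[[525.6 153.3 172. ]
 [534.7 198.5 172. ]
 [534.5 169.  172. ]
 [537.2 180.7 172. ]
 [553.2 177.2 172. ]
 [550.4 165.1 172. ]
 [543.3 173.1 172. ]]
```

```bash
python3 -m inch '[{"x":0,"y":0,"z":0,"yaw":-0.34,"gripper":1},{"x":2.1,"y":0.05,"z":0,"yaw":0,"gripper":1},{"x":2.1,"y":0.05,"z":0,"yaw":0,"gripper":1},{"x":2.05,"y":0.05,"z":0,"yaw":0,"gripper":1},{"x":0,"y":0,"z":0,"yaw":0,"gripper":1},{"x":0,"y":0,"z":0,"yaw":0,"gripper":1},{"x":0,"y":0,"z":0,"yaw":0,"gripper":1}]'
```

```text
time_s: 2.72
ee_pos: [546.1, 172.6, 236.7]
ee_rot: [180.0, 0.1, 168.6]
force: [0.2, 0.3, -0.5]
gripper_width: 91.3
```

```bash
python3 -m inch '[{"x":0.12,"y":0,"z":1.5,"yaw":0,"gripper":1},{"x":0,"y":0,"z":3,"yaw":0,"gripper":1},{"x":0,"y":0,"z":3,"yaw":0,"gripper":1},{"x":0,"y":0,"z":1.5,"yaw":0,"gripper":1},{"x":0,"y":0,"z":0.7,"yaw":0,"gripper":1},{"x":0,"y":0,"z":0,"yaw":0,"gripper":1},{"x":0,"y":0,"z":0,"yaw":0,"gripper":0.1},{"x":0,"y":0,"z":0,"yaw":0,"gripper":0.1},{"x":0,"y":0,"z":0,"yaw":0,"gripper":0.1},{"x":0,"y":0,"z":0,"yaw":0,"gripper":0.1}]' 20; python3 -m inch '[{"x":0,"y":0,"z":0,"yaw":0,"gripper":-0.19},{"x":0,"y":0,"z":0,"yaw":0,"gripper":-0.19},{"x":0,"y":0,"z":0,"yaw":0,"gripper":-0.19},{"x":0,"y":0,"z":0,"yaw":0,"gripper":-0.19},{"x":0,"y":0,"z":0,"yaw":0,"gripper":-0.19},{"x":0,"y":0,"z":0,"yaw":0,"gripper":-0.19}]'
```

```text
time_s: 3.55
ee_pos: [545.7, 172.5, 140.2]
ee_rot: [179.9, 0.1, 168.6]
force: [0.6, 0.1, -0.5]
gripper_width: 67.1
time_s: 4.05
ee_pos: [545.1, 172.4, 139.2]
ee_rot: [180.0, 0.0, 168.6]
force: [-0.2, -0.0, 2.0]
gripper_width: 37.3
```

```bash
python3 -m inch '[{"x":0,"y":0,"z":-0.5,"yaw":0,"gripper":-0.19},{"x":0,"y":0,"z":-1.5,"yaw":0,"gripper":-0.19},{"x":0,"y":0,"z":-2,"yaw":0,"gripper":-0.19},{"x":0,"y":0,"z":-2,"yaw":0,"gripper":-0.19},{"x":0,"y":0,"z":-2,"yaw":0,"gripper":-0.19},{"x":0,"y":0,"z":-2,"yaw":0,"gripper":-0.19},{"x":0,"y":0,"z":-1.6,"yaw":-0.88,"gripper":-0.19},{"x":0,"y":0,"z":0,"yaw":-0.86,"gripper":-0.19},{"x":0,"y":0,"z":0,"yaw":-0.86,"gripper":-0.19},{"x":0,"y":0,"z":0,"yaw":-0.86,"gripper":-0.19},{"x":0,"y":0,"z":0,"yaw":-0.86,"gripper":-0.19},{"x":0,"y":0,"z":0,"yaw":-0.86,"gripper":-0.19}]';  python3 -m inch '[{"x":0.4,"y":-1.65,"z":0,"yaw":0,"gripper":-0.19},{"x":0.8,"y":-3.5,"z":0,"yaw":0,"gripper":-0.19},{"x":0.8,"y":-3.5,"z":0,"yaw":0,"gripper":-0.19},{"x":0.8,"y":-3.5,"z":0,"yaw":0,"gripper":-0.19},{"x":0.8,"y":-3.5,"z":0,"yaw":0,"gripper":-0.19},{"x":0.8,"y":-3.5,"z":0,"yaw":0,"gripper":-0.19},{"x":0.8,"y":-3.5,"z":0,"yaw":0,"gripper":-0.19},{"x":0.8,"y":-3.5,"z":0,"yaw":0,"gripper":-0.19},{"x":0.8,"y":-3.5,"z":0,"yaw":0,"gripper":-0.19},{"x":0.8,"y":-3.5,"z":0,"yaw":0,"gripper":-0.19},{"x":0,"y":0,"z":0,"yaw":0,"gripper":-0.19},{"x":0,"y":0,"z":0,"yaw":0,"gripper":-0.19}]'; python3 -m inch '[{"x":0,"y":0,"z":0,"yaw":0,"gripper":-0.19},{"x":0,"y":0,"z":0,"yaw":0,"gripper":-0.19}]'; python3 snap.py w4
```

```text
time_s: 5.05
ee_pos: [544.6, 172.3, 254.8]
ee_rot: [180.0, -0.1, -165.3]
force: [0.8, -0.5, -2.0]
gripper_width: 37.2
time_s: 6.05
ee_pos: [553.9, -169.2, 254.4]
ee_rot: [179.9, -0.0, -165.7]
force: [-0.8, 0.1, -1.8]
gripper_width: 37.1
time_s: 6.22
ee_pos: [554.1, -166.5, 254.8]
ee_rot: [180.0, -0.0, -165.5]
force: [-0.6, 0.2, -1.0]
gripper_width: 37.2
```

View pics/w4.png

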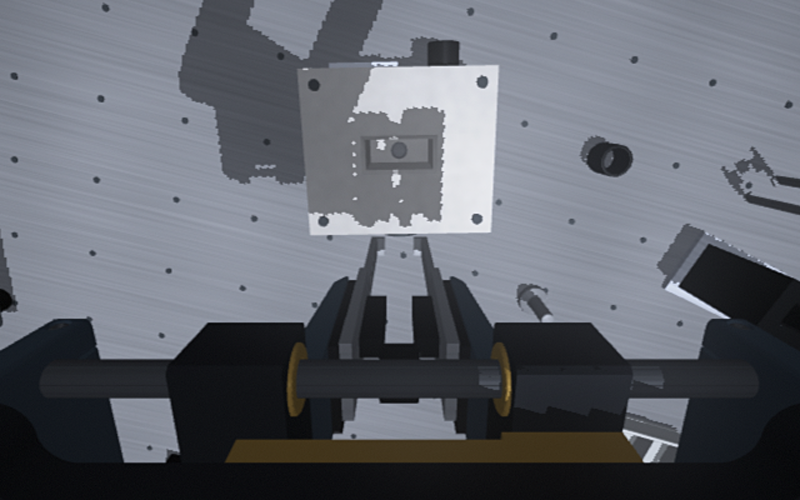

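The picture shows the held tongs' tips at (371-428, 240), apart. Ahead of them is the block, top corners (298,67), (498,65), (491,234) and (309,236), with its pocket and the round pin head at (399,150). An enlarged crop will give the fine numbers.

Run:
```python
from h import *
f=pickle.load(open("w4.pkl","rb"))
cv2.imwrite("pics/w4c.png",cv2.resize(f["pixels"][100:220,270:370,::-1],None,fx=5,fy=5,interpolation=cv2.INTER_CUBIC))
```

```text
(no output)
```

View pics/w4c.png

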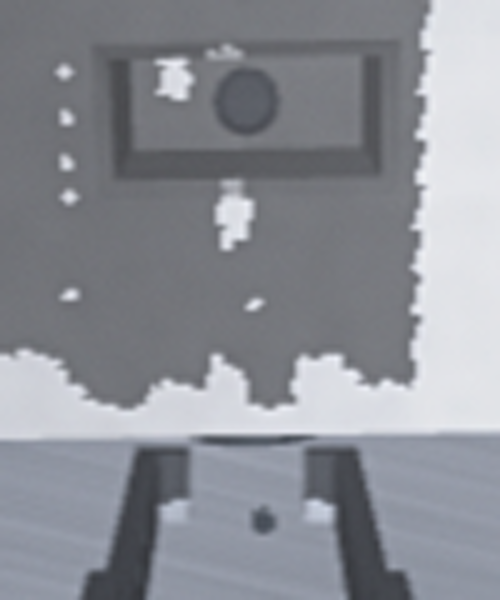

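The crop shows the pin head centred at (246,101), the pocket's upper walls at x=113 and 382, and the lips' inner edges at x=190 and 304 with their lower edge at y≈449. All of these are crop pixels.

Run:
```python
from h import *
np.set_printoptions(precision=2,suppress=True)
f=pickle.load(open("w4.pkl","rb"))
cv=lambda L:(np.array(L,float)+.5)/5-.5+(270,100)
cb=(np.array([(298,67),(498,65),(491,234),(309,236)],float)+.5)/1.25-.5
p=plane(f,cb,85);print("block",p,p.mean(0))
loc=np.array([(-60,-70),(-60,70),(60,70),(60,-70)],float)
r=lambda q:(proj(f,np.c_[loc@rot(q[2]).T+q[:2],np.full(4,85)])-cb).ravel()
s=least_squares(r,[500,-180,14.5]);print(s.x,s.fun)
R=cv2.Rodrigues(np.array(f["rvec"],float))[0];print("cam",-R.T@np.array(f["tvec"]).ravel())
yaw=-165.5;a=np.radians(yaw);T=np.array([[np.cos(a),np.sin(a)],[np.sin(a),-np.cos(a)]]);tcp=np.array([554.1,-166.5])
tl=lambda P:(P[:,:2]-tcp)@T
P=lambda L,z:tl(plane(f,cv(L),z))
print("head",P([(246,101)],42), "39/45:",P([(246,101)],39),P([(246,101)],45))
print("diam",P([(214,101),(278,101),(246,69),(246,133)],42))
print("mouth82",P([(113,100),(382,100)],82),"floor",P([(131,100),(365,100)],25))
print("block ctr",tl(s.x[None,:2]), "yawrel",s.x[2]+180-(360+yaw))
print("tips",P([(190,449),(304,449)],127.5),P([(137,449),(357,449)],127.5))
print(tl(plane(f,cb,85)))
```

```text
block [[ 459.33 -263.34   85.  ]
 [ 423.44 -129.74   85.  ]
 [ 539.87  -96.77   85.  ]
 [ 576.66 -232.8    85.  ]] [ 499.83 -180.66   85.  ]
[ 499.73 -180.7    15.13] [-0.83  0.71  1.01  0.42 -0.53 -0.65  0.33 -0.68]
cam [ 474.76 -187.69  402.62]
head [[56.95 -0.38]] 39/45: [[56.74 -0.38]] [[57.16 -0.38]]
diam [[56.95 -7.01]
 [56.95  6.26]
 [63.4  -0.38]
 [50.43 -0.38]]
mouth82 [[ 59.92 -24.91]
 [ 59.92  24.66]] floor [[ 55.98 -25.32]
 [ 55.97  25.46]]
block ctr [[56.2  -0.14]] yawrel 0.6269534690138698
tips [[ 5.82 -9.85]
 [ 5.81  9.29]] [[  5.82 -18.75]
 [  5.81  18.19]]
[[116.   -70.03]
 [117.3   68.31]
 [ -3.68  71.07]
 [ -5.24 -69.84]]
```

```bash
python3 -m inch '[{"x":1.5,"y":0,"z":0,"yaw":0,"gripper":-0.19},{"x":2.2,"y":0,"z":0,"yaw":0,"gripper":-0.19},{"x":1.5,"y":0,"z":0,"yaw":0,"gripper":-0.19},{"x":0.48,"y":0,"z":0,"yaw":0,"gripper":-0.19},{"x":0,"y":0,"z":0,"yaw":0,"gripper":-0.19},{"x":0,"y":0,"z":0,"yaw":0,"gripper":-0.19},{"x":0,"y":0,"z":1.5,"yaw":0,"gripper":-0.19},{"x":0,"y":0,"z":1.5,"yaw":0,"gripper":-0.19},{"x":0,"y":0,"z":0,"yaw":0,"gripper":-0.19},{"x":0,"y":0,"z":0,"yaw":0,"gripper":-0.19},{"x":0,"y":0,"z":0,"yaw":0,"gripper":-0.19}]'; python3 snap.py w5
python3 - <<'E'
from h import *
from workcell import telemetry
s=telemetry.state();print(s["ee_pos"],s["ee_rot"],s["force"])
f=pickle.load(open("w5.pkl","rb"))
R=cv2.Rodrigues(np.array(f["rvec"],float))[0];print("cam",-R.T@np.array(f["tvec"]).ravel())
E
```

```text
time_s: 7.18
ee_pos: [500.3, -181.7, 225.5]
ee_rot: [-180.0, 0.1, -165.5]
force: [0.3, 0.4, -1.7]
gripper_width: 36.9
[ 500.31639837 -181.86472146  225.76376213] [-1.79947244e+02  9.02076138e-02 -1.65494575e+02] [ 0.01419331  0.03627373 -1.35207345]
cam [ 420.65946848 -202.7750659   373.19766926]
```

View pics/w5.png

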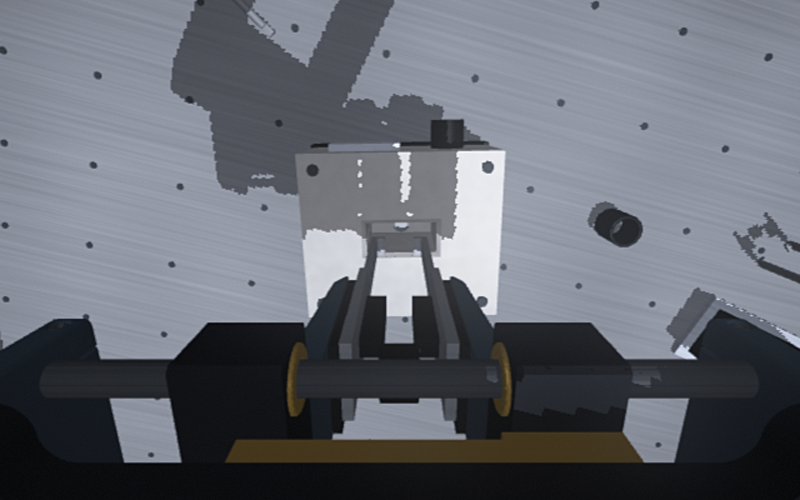

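The picture shows the tips just above the mouth. The mouth spans x 363-441 (centre 402) and the legs span 371-428 (centre 399.5), so the tool sits about 1.4 mm short in y. The pose reading agrees, so I'll correct it and check in a crop.

```bash
python3 -m inch '[{"x":0.09,"y":0.14,"z":0,"yaw":0,"gripper":-0.19},{"x":0,"y":0,"z":0,"yaw":0,"gripper":-0.19},{"x":0,"y":0,"z":0,"yaw":0,"gripper":-0.19},{"x":0,"y":0,"z":0,"yaw":0,"gripper":-0.19}]'; python3 snap.py w6
python3 - <<'E'
from h import *
f=pickle.load(open("w6.pkl","rb"))
cv2.imwrite("pics/w6c.png",cv2.resize(f["pixels"][160:225,275:365,::-1],None,fx=8,fy=8,interpolation=cv2.INTER_CUBIC))
E
```

```text
time_s: 7.57
ee_pos: [498.1, -180.7, 225.3]
ee_rot: [-180.0, 0.0, -165.5]
force: [-0.3, -0.1, -0.9]
gripper_width: 37.1
```

View pics/w6c.png

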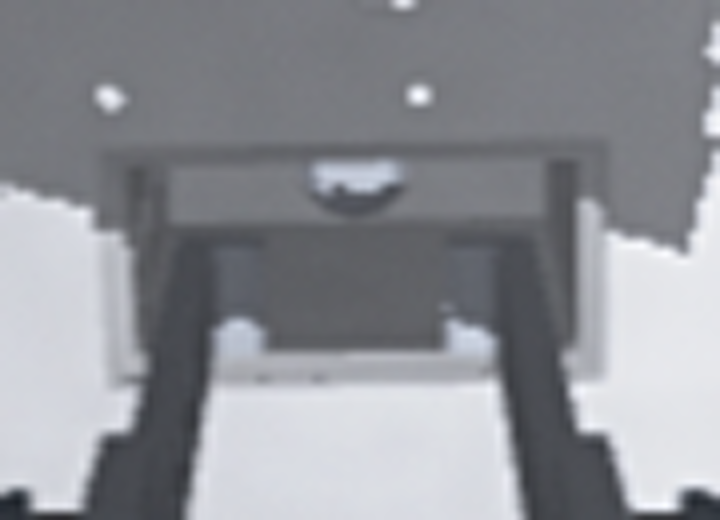

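The crop shows the head's centre at x≈356, the pocket at 354 and the lips at 355.5, so they are aligned to well under 1 mm. Now I'll go down into the pocket.

```bash
python3 -m inch '[{"x":0,"y":0,"z":0.8,"yaw":0,"gripper":-0.19},{"x":0,"y":0,"z":0.8,"yaw":0,"gripper":-0.19},{"x":0,"y":0,"z":0.8,"yaw":0,"gripper":-0.19},{"x":0,"y":0,"z":0.8,"yaw":0,"gripper":-0.19},{"x":0,"y":0,"z":0.8,"yaw":0,"gripper":-0.19},{"x":0,"y":0,"z":0.5,"yaw":0,"gripper":-0.19},{"x":0,"y":0,"z":0,"yaw":0,"gripper":-0.19}]'; python3 -m inch '[{"x":0,"y":0,"z":0.5,"yaw":0,"gripper":-0.19},{"x":0,"y":0,"z":0.5,"yaw":0,"gripper":-0.19},{"x":0,"y":0,"z":0.5,"yaw":0,"gripper":-0.19},{"x":0,"y":0,"z":0.3,"yaw":0,"gripper":-0.19},{"x":0,"y":0,"z":0,"yaw":0,"gripper":-0.19},{"x":0,"y":0,"z":0,"yaw":0,"gripper":-0.19}]'
```

```text
time_s: 8.2
ee_pos: [497.3, -180.4, 178.3]
ee_rot: [179.9, -0.1, -165.5]
force: [-0.2, -0.6, -1.3]
gripper_width: 37.3
time_s: 8.7
ee_pos: [498.0, -180.7, 161.8]
ee_rot: [180.0, -0.0, -165.5]
force: [0.1, -0.0, -1.1]
gripper_width: 37.2
```

```bash
python3 -m inch '[{"x":0,"y":0,"z":0.3,"yaw":0,"gripper":-0.19},{"x":0,"y":0,"z":0.2,"yaw":0,"gripper":-0.19},{"x":0,"y":0,"z":0.2,"yaw":0,"gripper":-0.19},{"x":0,"y":0,"z":0,"yaw":0,"gripper":-0.19},{"x":0,"y":0,"z":0,"yaw":0,"gripper":-0.19},{"x":0,"y":0,"z":0,"yaw":0,"gripper":-0.19}]'; python3 -m inch '[{"x":0,"y":0,"z":0,"yaw":0,"gripper":-0.3},{"x":0,"y":0,"z":0,"yaw":0,"gripper":-0.4},{"x":0,"y":0,"z":0,"yaw":0,"gripper":-0.45},{"x":0,"y":0,"z":0,"yaw":0,"gripper":-0.5},{"x":0,"y":0,"z":0,"yaw":0,"gripper":-0.5},{"x":0,"y":0,"z":0,"yaw":0,"gripper":-0.5}]' 25
```

```text
time_s: 9.2
ee_pos: [498.1, -180.7, 155.0]
ee_rot: [180.0, 0.0, -165.5]
force: [-0.5, -0.4, -1.0]
gripper_width: 36.9
time_s: 9.7
ee_pos: [498.1, -180.7, 154.9]
ee_rot: [180.0, 0.0, -165.5]
force: [-1.2, -0.0, -1.4]
gripper_width: 26.0
```

```bash
for i in 1 2; do :; done; python3 -m inch '[{"x":0,"y":0,"z":-0.1,"yaw":0,"gripper":-0.5},{"x":0,"y":0,"z":-0.1,"yaw":0,"gripper":-0.5},{"x":0,"y":0,"z":-0.1,"yaw":0,"gripper":-0.5},{"x":0,"y":0,"z":-0.1,"yaw":0,"gripper":-0.5}]'; python3 -m inch '[{"x":0,"y":0,"z":-0.1,"yaw":0,"gripper":-0.5},{"x":0,"y":0,"z":-0.1,"yaw":0,"gripper":-0.5},{"x":0,"y":0,"z":-0.1,"yaw":0,"gripper":-0.5},{"x":0,"y":0,"z":-0.1,"yaw":0,"gripper":-0.5}]';python3 -m inch '[{"x":0,"y":0,"z":-0.1,"yaw":0,"gripper":-0.5},{"x":0,"y":0,"z":-0.1,"yaw":0,"gripper":-0.5}]'
```

```text
time_s: 10.03
ee_pos: [498.0, -180.6, 158.6]
ee_rot: [180.0, -0.0, -165.5]
force: [1.8, 0.1, -8.2]
gripper_width: 25.8
time_s: 10.37
ee_pos: [498.0, -180.7, 162.6]
ee_rot: [180.0, -0.0, -165.5]
force: [1.7, 0.2, -7.3]
gripper_width: 25.7
time_s: 10.53
ee_pos: [498.0, -180.7, 164.9]
ee_rot: [180.0, -0.0, -165.5]
force: [1.9, -1.4, -8.0]
gripper_width: 26.6
```

```bash
python3 -m inch '[{"x":0,"y":0,"z":-0.1,"yaw":0,"gripper":-0.5}]'; python3 -m inch '[{"x":0,"y":0,"z":-0.1,"yaw":0,"gripper":-0.5}]'
```

```text
time_s: 10.62
ee_pos: [498.0, -180.7, 165.9]
ee_rot: [180.0, -0.0, -165.5]
force: [1.2, -0.0, -7.5]
gripper_width: 25.9
time_s: 10.7
ee_pos: [498.0, -180.7, 167.0]
ee_rot: [180.0, -0.0, -165.5]
force: [1.0, -0.7, -8.0]
gripper_width: 25.6
```

```bash
python3 -m inch '[{"x":0,"y":0,"z":-0.08,"yaw":0,"gripper":-0.5}]'
```

```text
time_s: 10.78
ee_pos: [498.0, -180.6, 167.8]
ee_rot: [180.0, -0.0, -165.5]
force: [1.5, -1.0, -7.2]
gripper_width: 25.8
```

```bash
python3 -m inch '[{"x":0,"y":0,"z":-0.08,"yaw":0,"gripper":-0.5}]'
```

```text
time_s: 10.87
ee_pos: [498.0, -180.7, 168.6]
ee_rot: [180.0, -0.0, -165.5]
force: [0.7, -1.6, -5.5]
gripper_width: 25.6
```

```bash
python3 -m inch '[{"x":0,"y":0,"z":-0.06,"yaw":0,"gripper":-0.5}]';python3 -m inch '[{"x":0,"y":0,"z":0,"yaw":0,"gripper":-0.5}]'
```

```text
time_s: 10.95
ee_pos: [498.0, -180.7, 169.2]
ee_rot: [180.0, -0.0, -165.5]
force: [1.4, -0.9, -6.7]
gripper_width: 25.7
time_s: 11.03
ee_pos: [498.0, -180.7, 169.3]
ee_rot: [180.0, 0.0, -165.5]
force: [0.9, -0.3, -5.3]
gripper_width: 25.8
```

```bash
python3 -m inch '[{"x":0,"y":0,"z":-0.08,"yaw":0,"gripper":-0.5}]'
```

```text
time_s: 11.12
ee_pos: [498.0, -180.7, 169.9]
ee_rot: [180.0, -0.0, -165.5]
force: [2.3, -0.7, -6.9]
gripper_width: 26.2
```

```bash
python3 -m inch '[{"x":0,"y":0,"z":-0.08,"yaw":0,"gripper":-0.5}]'
```

```text
time_s: 11.2
ee_pos: [498.0, -180.6, 170.6]
ee_rot: [180.0, -0.0, -165.5]
force: [2.4, -1.4, -13.7]
gripper_width: 26.0
```

```bash
python3 -m inch '[{"x":0,"y":0,"z":-0.08,"yaw":0,"gripper":-0.5}]'
```

```text
time_s: 11.28
ee_pos: [497.9, -180.6, 170.6]
ee_rot: [180.0, -0.0, -165.5]
force: [3.6, -0.9, -17.5]
gripper_width: 25.9
```

```bash
python3 -m inch '[{"x":0,"y":0,"z":-0.06,"yaw":0,"gripper":-0.5}]'
```

```text
time_s: 11.37
ee_pos: [497.8, -180.6, 170.7]
ee_rot: [179.9, -0.1, -165.5]
force: [3.1, -1.7, -20.6]
gripper_width: 26.4
```

The stop is felt: z holds at 170.7 while the pull rises to 20 N. I'll relax, drop the lips clear of the head, open, then withdraw.

```bash
python3 -m inch '[{"x":0,"y":0,"z":0.15,"yaw":0,"gripper":-0.5},{"x":0,"y":0,"z":0.15,"yaw":0,"gripper":-0.5},{"x":0,"y":0,"z":0,"yaw":0,"gripper":-0.5},{"x":0,"y":0,"z":0,"yaw":0,"gripper":-0.5}]'; python3 -m inch '[{"x":0,"y":0,"z":0,"yaw":0,"gripper":-0.4},{"x":0,"y":0,"z":0,"yaw":0,"gripper":-0.3},{"x":0,"y":0,"z":0,"yaw":0,"gripper":-0.19},{"x":0,"y":0,"z":0,"yaw":0,"gripper":-0.17},{"x":0,"y":0,"z":0,"yaw":0,"gripper":-0.17},{"x":0,"y":0,"z":0,"yaw":0,"gripper":-0.17}]' 20
```

```text
time_s: 11.7
ee_pos: [498.4, -180.8, 170.3]
ee_rot: [-180.0, 0.1, -165.5]
force: [0.7, -0.3, -2.0]
gripper_width: 25.8
time_s: 12.2
ee_pos: [498.1, -180.7, 169.2]
ee_rot: [180.0, 0.0, -165.5]
force: [0.3, -0.5, -1.2]
gripper_width: 37.6
```

```bash
python3 -m inch '[{"x":0,"y":0,"z":-0.2,"yaw":0,"gripper":-0.18},{"x":0,"y":0,"z":-0.2,"yaw":0,"gripper":-0.18},{"x":0,"y":0,"z":-0.3,"yaw":0,"gripper":-0.18}]'; python3 -m inch '[{"x":0,"y":0,"z":-0.8,"yaw":0,"gripper":-0.18},{"x":0,"y":0,"z":-1,"yaw":0,"gripper":-0.18},{"x":0,"y":0,"z":-1.2,"yaw":0,"gripper":-0.18},{"x":0,"y":0,"z":-1.4,"yaw":0,"gripper":-0.18},{"x":0,"y":0,"z":-1.6,"yaw":0,"gripper":-0.18},{"x":0,"y":0,"z":-1.6,"yaw":0,"gripper":-0.18},{"x":0,"y":0,"z":-0.3,"yaw":0,"gripper":-0.18},{"x":0,"y":0,"z":0,"yaw":0,"gripper":-0.18},{"x":0,"y":0,"z":0,"yaw":0,"gripper":-0.18},{"x":0,"y":0,"z":0,"yaw":0,"gripper":-0.18}]'
```

```text
time_s: 12.45
ee_pos: [498.0, -180.7, 176.2]
ee_rot: [180.0, -0.0, -165.5]
force: [-0.1, -0.4, -1.0]
gripper_width: 37.3
time_s: 13.28
ee_pos: [497.5, -180.5, 254.2]
ee_rot: [179.9, -0.1, -165.5]
force: [-0.9, -1.2, -1.4]
gripper_width: 37.5
```

```bash
python3 -m inch '[{"x":-1.5,"y":-0.14,"z":0,"yaw":0,"gripper":-0.18},{"x":-2.2,"y":0,"z":0,"yaw":0,"gripper":-0.18},{"x":-1.5,"y":0,"z":0,"yaw":0,"gripper":-0.18},{"x":-0.57,"y":0,"z":0,"yaw":0,"gripper":-0.18},{"x":0,"y":0,"z":0,"yaw":0,"gripper":-0.18},{"x":0,"y":0,"z":0,"yaw":0,"gripper":-0.18},{"x":0,"y":0,"z":0,"yaw":0,"gripper":-0.18}]'; python3 snap.py w7
python3 - <<'E'
from h import *
np.set_printoptions(precision=0,suppress=True,linewidth=250)
g=[cv2.cvtColor(pickle.load(open(n+".pkl","rb"))["pixels"],cv2.COLOR_RGB2GRAY) for n in("w4","w7")]
def m(y0,y1,x0,x1,s=8):
    a=cv2.resize(g[0][y0:y1,x0:x1],None,fx=s,fy=s,interpolation=cv2.INTER_CUBIC);b=cv2.resize(g[1][y0-6:y1+6,x0-6:x1+6],None,fx=s,fy=s,interpolation=cv2.INTER_CUBIC)
    r=cv2.matchTemplate(b,a,cv2.TM_CCOEFF_NORMED);_,v,_,l=cv2.minMaxLoc(r);return round(v,3),(np.array(l)/s-6)
print("tip L",m(186,212,290,304),"tip R",m(186,212,336,350),"plate shoulders",m(212,232,284,300), "head",m(110,131,308,331),"mouth",m(105,140,288,352))
for G in g:print(G[120,305:335])
E
```

```text
time_s: 13.87
ee_pos: [553.3, -167.7, 254.7]
ee_rot: [180.0, -0.1, -165.5]
force: [-0.1, -0.7, -1.6]
gripper_width: 37.4
tip L (0.971, array([-0.,  0.])) tip R (0.987, array([0., 1.])) plate shoulders (0.992, array([-0.,  0.])) head (0.908, array([1., 2.])) mouth (0.927, array([1., 2.]))
[123 125 120 117 118 121 121 106  85  87  94  96  96  95  96  97  97  97  94  87  96 117 124 125 124 124 122 124 124 123]
[212 216 220 177 122 118 121 121 114  94  86  90  93  93  93  93  95  94  95  90  86 103 120 125 124 124 124 124 122 124]
```

```bash
python3 -m inch '[{"x":-0.4,"y":1.65,"z":0,"yaw":0,"gripper":-0.18},{"x":-0.8,"y":3.5,"z":0,"yaw":0,"gripper":-0.18},{"x":-0.8,"y":3.5,"z":0,"yaw":0,"gripper":-0.18},{"x":-0.8,"y":3.5,"z":0,"yaw":0,"gripper":-0.18},{"x":-0.8,"y":3.5,"z":0,"yaw":0,"gripper":-0.18},{"x":-0.8,"y":3.5,"z":0,"yaw":0,"gripper":-0.18},{"x":-0.8,"y":3.5,"z":0,"yaw":0,"gripper":-0.18},{"x":-0.8,"y":3.5,"z":0,"yaw":0,"gripper":-0.18},{"x":-0.8,"y":3.5,"z":0,"yaw":0,"gripper":-0.18},{"x":-0.8,"y":3.5,"z":0,"yaw":0,"gripper":-0.18},{"x":0,"y":0,"z":0,"yaw":0,"gripper":-0.18}]'; python3 -m inch '[{"x":0,"y":0,"z":0,"yaw":0.86,"gripper":-0.18},{"x":0,"y":0,"z":0,"yaw":0.86,"gripper":-0.18},{"x":0,"y":0,"z":0,"yaw":0.86,"gripper":-0.18},{"x":0,"y":0,"z":0,"yaw":0.86,"gripper":-0.18},{"x":0,"y":0,"z":0,"yaw":0.86,"gripper":-0.18},{"x":0,"y":0,"z":0,"yaw":0.88,"gripper":-0.18},{"x":0,"y":0,"z":0,"yaw":0,"gripper":-0.18},{"x":0,"y":0,"z":0,"yaw":0,"gripper":-0.18},{"x":0,"y":0,"z":0,"yaw":0,"gripper":-0.18},{"x":0,"y":0,"z":0,"yaw":0,"gripper":-0.18}]'
python3 - <<'E'
import numpy as np
from workcell import telemetry,cams
L=[]
for i in range(6):
    L.append(np.r_[telemetry.state()["ee_pos"],telemetry.state()["ee_rot"][2]]); cams.grab_frame("wrist")
print(np.mean(L,0),np.std(L,0))
E
```

```text
time_s: 14.83
ee_pos: [544.1, 177.7, 255.3]
ee_rot: [179.8, 0.1, -165.3]
force: [-0.3, -0.4, -1.2]
gripper_width: 37.1
time_s: 15.67
ee_pos: [544.9, 172.0, 255.2]
ee_rot: [180.0, -0.0, 168.6]
force: [0.0, -0.0, -1.1]
gripper_width: 37.0
[544.93617787 172.21832727 255.18928378 168.61151932] [0.033774   0.10525669 0.03026417 0.00822872]
```

```bash
python3 -m inch '[{"x":0,"y":0,"z":1.2,"yaw":0,"gripper":-0.18},{"x":0,"y":0,"z":1.2,"yaw":0,"gripper":-0.18},{"x":0,"y":0,"z":0.5,"yaw":0,"gripper":-0.18},{"x":0,"y":0,"z":0.5,"yaw":0,"gripper":-0.18},{"x":0,"y":0,"z":0.5,"yaw":0,"gripper":-0.18},{"x":0,"y":0,"z":0,"yaw":0,"gripper":-0.18}]'; python3 -m inch '[{"x":0,"y":0,"z":0.8,"yaw":0,"gripper":-0.18},{"x":0,"y":0,"z":1.2,"yaw":0,"gripper":-0.18},{"x":0,"y":0,"z":1.2,"yaw":0,"gripper":-0.18},{"x":0,"y":0,"z":1.2,"yaw":0,"gripper":-0.18},{"x":0,"y":0,"z":1.2,"yaw":0,"gripper":-0.18},{"x":0,"y":0,"z":0.8,"yaw":0,"gripper":-0.18},{"x":0,"y":0,"z":0.5,"yaw":0,"gripper":-0.18},{"x":0,"y":0,"z":0.3,"yaw":0,"gripper":-0.18},{"x":0,"y":0,"z":0,"yaw":0,"gripper":-0.18},{"x":0,"y":0,"z":0,"yaw":0,"gripper":-0.18}]'
```

```text
time_s: 16.47
ee_pos: [544.7, 172.3, 215.3]
ee_rot: [-180.0, -0.1, 168.6]
force: [0.2, 0.2, -1.3]
gripper_width: 37.6
time_s: 17.3
ee_pos: [545.3, 172.4, 144.6]
ee_rot: [180.0, 0.0, 168.6]
force: [-0.0, -0.2, -1.4]
gripper_width: 37.5
```

```bash
python3 -m inch '[{"x":0,"y":0,"z":0.2,"yaw":0,"gripper":-0.18},{"x":0,"y":0,"z":0.2,"yaw":0,"gripper":-0.18},{"x":0,"y":0,"z":0.1,"yaw":0,"gripper":-0.18},{"x":0,"y":0,"z":0,"yaw":0,"gripper":-0.18},{"x":0,"y":0,"z":0,"yaw":0,"gripper":-0.18}]'
```

```text
time_s: 17.72
ee_pos: [545.2, 172.4, 139.4]
ee_rot: [180.0, 0.0, 168.6]
force: [0.0, 0.2, 0.0]
gripper_width: 37.2
```

The weight has gone from the force reading, so the tongs are seated. I'll open, rise and back off for a check view.

```bash
python3 -m inch '[{"x":0,"y":0,"z":0,"yaw":0,"gripper":-0.05},{"x":0,"y":0,"z":0,"yaw":0,"gripper":0.1},{"x":0,"y":0,"z":0,"yaw":0,"gripper":0.5},{"x":0,"y":0,"z":0,"yaw":0,"gripper":1},{"x":0,"y":0,"z":0,"yaw":0,"gripper":1},{"x":0,"y":0,"z":0,"yaw":0,"gripper":1},{"x":0,"y":0,"z":0,"yaw":0,"gripper":1},{"x":0,"y":0,"z":0,"yaw":0,"gripper":1},{"x":0,"y":0,"z":0,"yaw":0,"gripper":1}]'; python3 -m inch '[{"x":0,"y":0,"z":-0.5,"yaw":0,"gripper":1},{"x":0,"y":0,"z":-1.5,"yaw":0,"gripper":1},{"x":0,"y":0,"z":-2.5,"yaw":0,"gripper":1},{"x":0,"y":0,"z":-2.5,"yaw":0,"gripper":1},{"x":0,"y":0,"z":-2.5,"yaw":0,"gripper":1},{"x":0,"y":0,"z":-0.5,"yaw":0,"gripper":1},{"x":-2,"y":0,"z":0,"yaw":0,"gripper":1},{"x":-2.3,"y":0,"z":0,"yaw":0,"gripper":1},{"x":-2,"y":0,"z":0,"yaw":0,"gripper":1},{"x":0,"y":0,"z":0,"yaw":0,"gripper":1},{"x":0,"y":0,"z":0,"yaw":0,"gripper":1},{"x":0,"y":0,"z":0,"yaw":0,"gripper":1}]'; python3 snap.py w8; python3 snap.py s8 side; python3 snap.py c8 scene
python3 - <<'E'
from h import *
L=lambda n:pickle.load(open(n+".pkl","rb"))["pixels"][:,:,::-1]
R=lambda a:cv2.resize(a,(400,300),interpolation=cv2.INTER_CUBIC)
z=np.vstack([np.hstack([R(L("w4")[105:144,293:345]),R(L("w7")[105:144,293:345])]),np.hstack([R(L("w8")[60:210,220:420]),R(L("s8")[120:270,190:390])])])
cv2.imwrite("pics/fin.png",z)
E
```

```text
time_s: 18.47
ee_pos: [545.0, 172.4, 139.1]
ee_rot: [180.0, -0.0, 168.6]
force: [0.3, 0.1, 0.4]
gripper_width: 90.9
time_s: 19.47
ee_pos: [605.8, 159.9, 238.4]
ee_rot: [-180.0, -0.1, 168.6]
force: [0.1, 0.4, 0.0]
gripper_width: 91.3
```

View pics/fin.png

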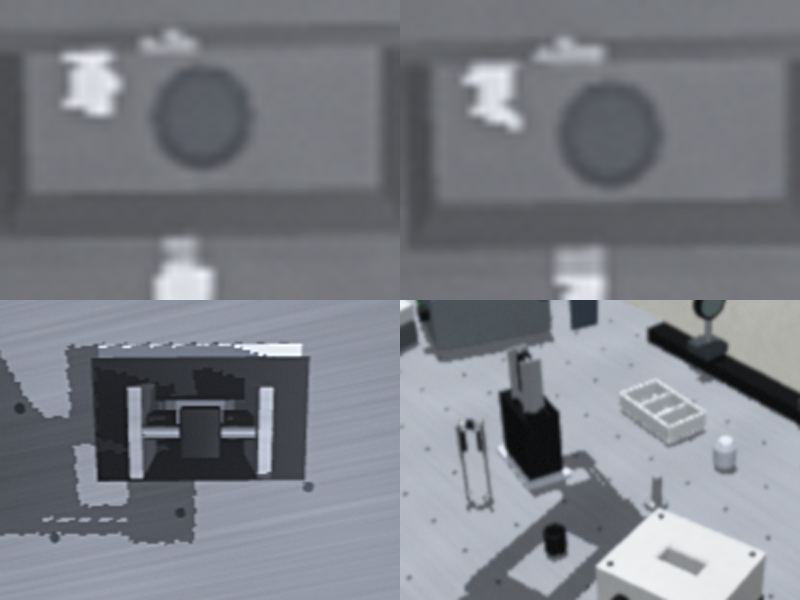

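The composite shows four things:
- **Pin:** the head is about 104 px across after against 98 px before, and sits nearer the camera relative to the floor edge, so the pin is up.
- **Tongs:** they are open and seated in the stand.
- **Small tongs:** still standing beside the stand.
- **Bystanders:** those in view (tray, objective, post and tube) are undisturbed.

The gripper is clear of everything, so I'll hand in.

```bash
python3 -c "
from workcell import env,telemetry
print(env.job_done()); print(telemetry.state()['time_s'])"
```

```text
the job is handed in; nothing more can be done
None
the job is handed in; nothing more can be done
```

The lock pin is up against its stop and the tongs are back upright in their stand; I handed the job in at about 19.6 s. I hooked the larger tongs under the pin head and drew it up with about 6 N of drag. I stopped when it held firm at a peak reading of about 20 N, then let go and withdrew without contact.

**Last checks:**
- **Pin:** the head looks about 6% larger in the wrist image than before, which fits its being drawn up. That picture was taken just after I let go.
- **Tongs:** seated at the pose they were taken from, with their weight off the gripper before I released them.
- **Surroundings:** the small look-alike tongs, tray, objective, post and tube look undisturbed; I did not check the jar and driver separately after the job.
- **Robot:** the gripper was open and touching nothing at hand-in.

**What disagreed:** my first two move calls were refused because each row needs all five numbers. Before going into the pocket I corrected about 1.4 mm sideways, after the pose reading and the picture agreed. No check failed.

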